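# Load freshly lacquered pen caps into a curing box past its spring shutter

### The job

Load the rack of freshly lacquered pen caps into the grey curing box. With a fingertip press the yellow bar beside the chute down until it lies about level, which lifts the dark shutter, and keep it held down while another finger pushes the rack by the upright push plate at its rear along the chute, under the shutter, until it stops fully home against the back of the box; then let the bar up so that the shutter shuts behind the rack, and come clear. The lacquer is wet: the shutter must never touch the rack or the caps. Nothing is grasped or lifted, the rack only slides, and the jars, cup and brush standing around stay where they are.

Things in the scene. Friction and masses are not known exactly. Their poses are not given: they have to be found in the camera images.
- curing_box: Fixed station: bed 122 x 456 mm with guide rails (tops 26 mm high) leading under a grey hood with amber window, 85 mm high. Origin: on the worktop, mid-chute, at the pivot line. y = feed direction into the hood, z up, -x = the press bar's side, which faces the robot. In mm: bed top z 6, brackets at y 0 are 60 high, shut shutter y 100, hood mouth y 109, back buffers y 204, bed y -237 to 219.
- shutter (a joint): Angle (rad) of the sprung shutter and its press bar, one rigid part on a level hinge: 0 = shut, bar sloping up toward its free end; 0.45 = bar level; 0.56 = end stop. The rack with its caps (tops 41 mm above the worktop) passes freely from 0.35 on. The spring shuts it within half a second, damped: about 1.6 N at the bar's free end, 8 N at 55 mm from the pivot.
- pivot (a point): Point on the hinge axis in the middle of the press bar's width, 50 mm above the worktop, 73 mm to the -x side of the chute's middle line. The bar runs from here against the feed direction.
- bar_end (a point): Point on the top of the straight yellow press bar, mid-width, 257 mm from the pivot, 8 mm from its free end. Bar: 24 mm wide, 8 mm thick, rubber on top; its top face lies 4 mm above the pivot when level, so then 54 mm above the worktop all along. Press it anywhere 50 to 257 mm from the pivot; a finger can slide along it.
- shutter_lip (a point): Middle of the shutter's lower edge: 13 mm above the worktop when shut, 60 mm with the bar level. A notch here, 24 mm wide, 26 mm high, lets the rack's rod stay in the shut shutter. Shutter 112 mm wide, 67 mm high; raised, its top is about 122 mm above the worktop, above y = 70 to 110 mm of the station.
- rack: Loose white rack, 0.3 to 0.5 kg, nine red and black pen caps fixed on it, 2.5 mm play between the rails at either side. Origin: centre of the underside of its tray, 84 mm wide, 90 mm long (y = -45 to 45); y = feed direction. A 10 mm rod runs back from the tray, low over the bed, to the push plate. Home: origin at y = 159 mm of the station, tray 14 mm beyond the shut shutter.
- push_face (a point): Middle of the rear face of the rack's upright push plate, 210 mm behind the rack's origin, 61 mm above the worktop. Plate: 56 mm wide across the chute, 6 mm thick, top edge 80 mm above the worktop. Its middle is 73 mm from the press bar's middle, its edge 33 mm from the bar's edge. At home this face is 51 mm short of the pivot line.
- jar_gold: Bystander: small jar with gold lid, 42 mm across, 46 mm high; origin under its centre.
- jar_red: Bystander: jar with black lid and white label, 52 mm across, 58 mm high; origin under its centre.
- cup_small: Bystander: small dark red cup, 52 mm across, 36 mm high; origin under its centre.
- hake_brush: Bystander: flat wooden brush, 52 x 166 x 10 mm, lying behind the bar's free end; origin under its centre.

How it is judged:
On the way, in this order (a step that is already met when the one before it is completed fails the run):
1. a finger presses the bar down and the shutter is raised clear, with the rack still in front of it (value of joint shutter above 0.35 rad and contact force between the fingers and shutter above 0.3 N and y of rack in the frame of curing_box below 0.05 m), for 0.1 s.
2. with the shutter held up, the rack is pushed along until it is half under it (value of joint shutter above 0.33 rad and y of rack in the frame of curing_box between 0.09 and 0.14 m), for 0.05 s.
At the end, for the whole second after the job is handed in: The rack rests on the bed fully home against the back buffers (not more than 6 mm short), at rest; the shutter has shut behind it (joint below 0.04 rad); the bystanders stand upright in their places (y of rack in the frame of curing_box above 0.153 m and z of rack in the frame of curing_box below 0.01 m and value of joint shutter below 0.04 rad and linear speed of rack below 0.01 m/s and angle between each of jar_gold, cup_small, hake_brush, jar_red's own z axis and vertical below 0.15 rad); the robot touches nothing.
It fails at once if the shutter touches the rack or the wet caps (contact force between shutter and rack above 0.5 N).
It fails at once if the rack is lifted off the bed or tipped instead of slid (z of rack in the frame of curing_box above 0.016 m or angle between rack's own z axis and vertical above 0.12 rad).
It fails at once if a jar, the cup or the brush is moved by more than 15 mm (distance of any of jar_gold, cup_small, hake_brush, jar_red from where it was at the start of the episode above 0.015 m).
It also fails if it takes over 43 s, if anything falls off the work surface, if the arm or the gripper's body presses on something with over 40 N, if the wrist force passes 120 N, or if a joint passes its speed limit or range.

### The arm

A 6-joint arm with a two-finger parallel gripper is mounted at the origin on a cart in front of the work surface, level with it; the furniture and walls round the work are solid. World frame = base frame: x ahead of the robot, y to its left, z up, the work surface at z = 0. Lengths are in m, angles in rad, forces in N, time in s.
With the tool pointing down it reaches from about 0.325 to 1 m from the base axis. Payload 5.1 kg.
Tool frame: the origin (TCP) lies on the centre line of the jaws, within the pads' length; the fingertips stand 19 mm ahead of it and the grasp point (between the pads) is the TCP; z points along the fingers, y is the direction in which the jaws open and shut (so a half turn about z gives the same grasp; the last joint's range is limited). The gripper opens to 85 mm and grips with 20 to 120 N. Pads are 22 mm wide; open, the fingers measure 114 mm over their backs; the gripper's body (76 mm by 85 mm) begins 54 mm behind the grasp point. The pads swing forward as they close: fully open they stand 13 mm farther back than shut.
Start: joints at [-1.338, 0.124, 1.65, -0, 1.367, -0.083], TCP at [0.202, -0.618, 0.25] pointing down, gripper open.
Joint ranges: [-2.61, 2.61], [-1.02, 2.33], [0.03, 2.71], [-1.35, 4.49], [0.32, 2.68], [-2.91, 2.91]. Speed limits (rad/s): [2.57, 2.57, 3.14, 3.14, 3.14, 3.14].

### API

Orientations are given as a unit quaternion [w, x, y, z].
In Python, from bench import env, ik, viewer gives the robot as it stands. Calls block until the motion is done:
- env.movep(position, orientation): joint-space move of the TCP to a pose.
- env.move_l(position, v=0.15, orientation=None, stop_force=None): straight line of the TCP; orientation=None keeps the orientation; v is the mean speed in m/s. With stop_force (N) it stops when the force on the tool has changed by that much, and returns True; else False.
- env.move_j(angles): joint-space move.
- env.gripper_to(opening): finger opening in m; the grip force is fixed at half the most; returns when the fingers have stopped.
- env.pause(seconds).
- ik(position, orientation): joint angles nearest the present ones, or None.
- viewer.camera(name): name is "scene" or "top" or "wrist"; returns a dict with "color" (420x560x3 uint8, red, green, blue), "depth" (420x560 float32, m along the optical axis (not along the pixel's ray), 0 where there is no reading), "fx", "fy", "cx", "cy" (pixels), "cam_to_world" (4x4, takes a point from camera to world coordinates); the wrist camera has in their place "T_tool_cam" (4x4, takes a point from camera to tool coordinates, whose origin is the TCP and whose axes are the flange's). Camera axes: x right, y down, z forward; pixel columns grow to the right and rows downward; lengths in m; the calibration is good to about 2 mm. A picture is of the moment at which its call begins: read the wrist's pose just before it.
A pose or a line that the arm cannot do raises env.Unreachable and nothing moves.
- env.hand_in(): hands the job in, once; it reports no verdict.
Readings, each from a call of its own:
- env.get_t(): time.
- env.get_joints(): joint angles.
- env.get_joint_velocities(): joint speeds.
- env.get_joint_efforts(): joint torques, N m.
- env.get_tcp_pos(): TCP position.
- env.get_ee_rot(): TCP orientation.
- env.get_wrist_force(): force on the tool from outside, world axes, zero at the start.
- env.get_torque(): the same for the moment, N m.
- env.get_grip_width(): finger opening in m.
Only numpy, scipy, OpenCV 4.12 (cv2) and the standard library are available. Lean on these libraries where they do the work, as an engineer would, in place of code of your own. Each camera call takes 0.05 s, during which the arm holds its last target.

## Working session

There is one attempt and no reset: what is moved stays moved. The work goes in short steps, each a Python script; the robot and the scene stay as the last script left them, time stands still between calls to the robot, and variables do not carry over. Pictures are saved under pics/ and viewed, and the job is handed in when it is done.

```bash
ls; mkdir -p pics; cat > h.py <<'E'
import numpy as np, cv2
from bench import env, ik, viewer
def snap(n,f):
    c=viewer.camera(n); cv2.imwrite('pics/'+f+'.png',cv2.cvtColor(c['color'],cv2.COLOR_RGB2BGR)); np.savez('pics/'+f+'.npz',**{k:v for k,v in c.items()}); return c
def pts(c):
    d=c['depth']; h,w=d.shape; u,v=np.meshgrid(np.arange(w),np.arange(h))
    P=np.stack([(u-c['cx'])/c['fx']*d,(v-c['cy'])/c['fy']*d,d],-1)
    T=c['cam_to_world']; return P@T[:3,:3].T+T[:3,3]
E
python3 - <<'E'
from h import *
for n in ['scene','top']:
    c=snap(n,n+'0'); print(n,c['cam_to_world'])
print(env.get_t(),env.get_grip_width(),env.get_ee_rot())
E
```

```text
pics
scene [[ 0.90251721 -0.20506666  0.3786956   0.00820618]
 [-0.43064909 -0.43385962  0.79139572 -1.1680131 ]
 [ 0.00201185 -0.87733317 -0.47987755  0.70828681]
 [ 0.          0.          0.          1.        ]]
top [[ 0.02623639 -0.99770965  0.0623466   0.38321665]
 [-0.99926934 -0.02790917 -0.02611257 -0.17201437]
 [ 0.02779281 -0.06161594 -0.9977129   1.34656447]
 [ 0.          0.          0.          1.        ]]
0.1 0.0853175779087009 [-9.57826424e-04  9.87561558e-01  1.57229906e-01 -8.66461788e-05]
```

View pics/scene0.png

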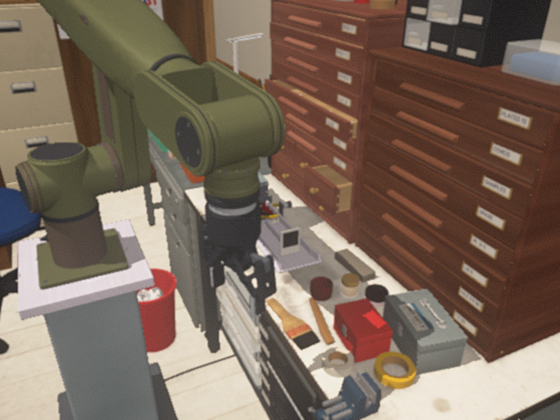

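View pics/top0.png

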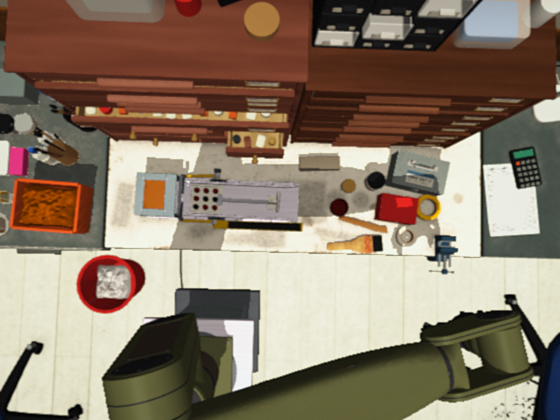

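The top view shows the hood at about (157,195), the push plate at about (278,202) and the bar along row 226. The feed direction is image-left, which is roughly world +y. Next I'll zoom in and measure.

```bash
python3 - <<'E'
from h import *
im=cv2.imread('pics/top0.png'); cv2.imwrite('pics/topz.png',cv2.resize(im[150:265,110:420],None,fx=2.58,fy=2.58,interpolation=cv2.INTER_CUBIC))
im=cv2.imread('pics/scene0.png'); cv2.imwrite('pics/scz.png',cv2.resize(im[170:370,200:420],None,fx=3,fy=3,interpolation=cv2.INTER_CUBIC))
c=dict(np.load('pics/top0.npz')); P=pts(c); print(c['fx'],c['fy'],c['cx'],c['cy'])
Z=P[...,2]
for r in range(170,236,3): print(r,' '.join('%4d'%(1000*Z[r,k]) for k in range(130,310,6)))
for uv in [(130,200),(300,200),(220,180),(220,226)]: print(uv,P[uv[1],uv[0]])
E
```

```text
459.22343229910246 459.22343229910246 272.9718159068239 211.36643606973558
170    1    1   -2    1   -4    2    2   -2    0   -2   -1    0    0   -3   59   46   -1    0   -2    5    0   -3    0   -2   -4    1    0    1    1   19
173    1   82   87   86   85   -4    0   -3   -1   -1    3    3    0    1   54   -2    2    5    2    1    3    0    2    1    1    3    2    2   -2   -2
176   -1   81   83   85   87   83   85   83   45   31   16   24   33   44   55    5    0    1   -2    3    2   -6    0   -2    2   -1    0    0    4   -1
179   -4   86   81   86   86   85   85   90   43    4    6    8    3    9   60   62    3    3   -1   -4    4    1   -1    2   -5   -2    3   -2    0   -2
182    0   88   85   82   85   82   83   82   80    7   25   28   24   27   26   26    5    3   13    3    5    8    6    4    0    2    4    3    0   -1
185   -5   88   83   84   88   78   87   86   84    9    8   16   14   20   24    4    2   11   20   25   23   22   21   24   22   25    2   24   27    2
188   -1   83   83   89   83   83   84   82   83    8    7   38    8    8   28   14    8    4    5   
[... 1855 characters left out ...]
  116  122  130  135  140  150  159  164    0
227   -3   -1    0    0    4    0   -4    2    0   -1    0 1346   -1   -5   56   62   72   82   89   94  105  113  121  127  138  146  152  153  168   -2
230    4   -2   -2    1    1   -2    4    5    3   -2   -5    1    2   -5    0   -1    3    1    0   -2    0    0  120  128  134  143  152  158  165   -3
233    0   -5    1   -3    0   -1    0    3    3   -4   -4    2    1    2    3    0    3    3    0    4    0    1   -3    0   -1    0   -1    0    0    0
(130, 200) [0.48842386 0.20905466 0.00622754]
(300, 200) [ 0.5028244  -0.28574815  0.00372499]
(220, 180) [ 0.54808182 -0.05423745  0.05742436]
(220, 226) [ 0.41842239 -0.05912928  0.06393933]
```

View pics/topz.png

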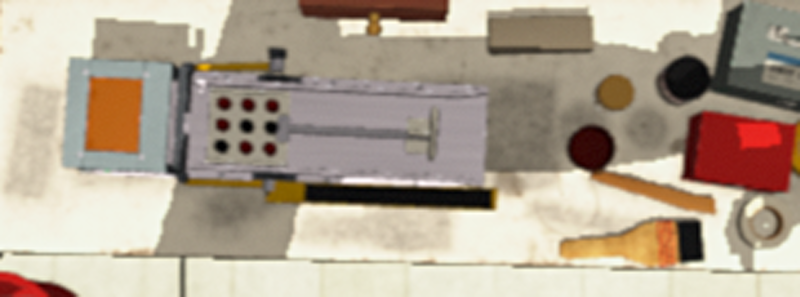

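View pics/scz.png

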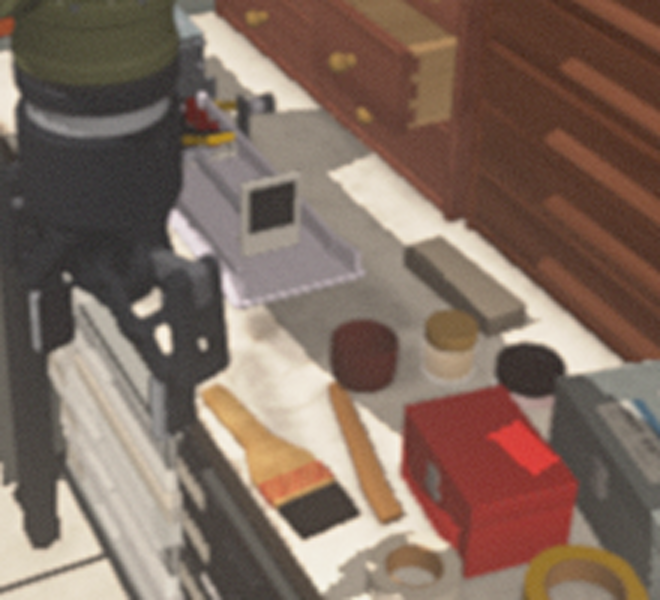

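```bash
python3 - <<'E'
from h import *
c=dict(np.load('pics/top0.npz')); P=pts(c); Z=P[...,2]; H=np.zeros(Z.shape,bool)
def box(r0,r1,c0,c1):
    m=H.copy(); m[r0:r1,c0:c1]=1; return m
np.set_printoptions(precision=4,suppress=True)
# hood
m=box(165,225,125,183)&(Z>.078)&(Z<.095); r=cv2.minAreaRect(P[m][:,:2].astype(np.float32)); print('hood',m.sum(),r,P[m].mean(0)); print(cv2.boxPoints(r))
# bar
m=box(219,236,212,306)&(Z>.05)&(Z<.18); Q=P[m]
r=cv2.minAreaRect(Q[:,:2].astype(np.float32)); print('bar',m.sum(),r); print(cv2.boxPoints(r))
vx=cv2.fitLine(Q.astype(np.float32),cv2.DIST_HUBER,0,.01,.01).ravel(); print('line',vx, np.arctan2(vx[1],vx[0]))
s=Q[:,1]; print(s.min(),s.max(),Q[s<s.min()+.005].mean(0))
# plate
m=box(185,215,264,292)&(Z>.045)&(Z<.1); print('plate',m.sum()); Q=P[m]; print(Q.min(0),Q.max(0),np.median(Q,0),np.percentile(Q[:,2],[5,50,95])); 
vv,uu=np.nonzero(m); print(uu.min(),uu.max(),vv.min(),vv.max())
# rails
for name,b in [('hi',box(181,192,232,300)),('lo',box(212,222,228,296))]:
    m=b&(Z>.019)&(Z<.032); Q=P[m]; p=np.polyfit(Q[:,1],Q[:,0],1); print(name,m.sum(),p,Q[:,1].min(),np.median(Q[:,2]))
# tall stuff
m=(P[...,0]>.5)&(P[...,0]<.85)&(P[...,1]>-.7)&(P[...,1]<.2)&(Z>.1)
yb=np.arange(-.7,.2,.1)
for y in yb:
    k=m&(P[...,1]>=y)&(P[...,1]<y+.1); print('%.1f'%y,P[k][:,0].min(),P[k][P[k][:,0].argmin()])
E
```

```text
hood 1819 ((0.5002613663673401, 0.11317308247089386), (0.12742984294891357, 0.11837049573659897), 88.44526672363281) [0.5    0.1171 0.0844]
[[0.4394 0.0511]
 [0.5577 0.0479]
 [0.5612 0.1753]
 [0.4428 0.1785]]
bar 800 ((0.42146170139312744, -0.15707139670848846), (0.24362683296203613, 0.02404436096549034), 88.69656372070312)
[[ 0.4067 -0.2786]
 [ 0.4307 -0.2791]
 [ 0.4363 -0.0356]
 [ 0.4122 -0.035 ]]
line [ 0.0206  0.8998 -0.4358  0.4212 -0.1614  0.1136] 1.5479578
-0.27903476566278884 -0.035280138817482515 [ 0.4198 -0.2765  0.167 ]
plate 64
[ 0.4652 -0.2191  0.0459] [ 0.5196 -0.1911  0.0828] [ 0.4928 -0.2154  0.0776] [0.0472 0.0776 0.0823]
268 278 191 211
hi 154 [0.0075 0.5429] -0.27710187655215773 0.02511184004284206
lo 144 [0.0259 0.4507] -0.2708503711602125 0.025864454261042558
-0.7 0.6628294616804749 [ 0.6628 -0.6729  0.1814]
-0.6 0.6521626894854984 [ 0.6522 -0.5275  0.1604]
-0.5 0.65276613695513 [ 0.6528 -0.405   0.1639]
-0.4 0.6523725884354951 [ 0.6524 -0.3739  0.1611]
-0.3 0.6060136865866902 [ 0.606  -0.2068  0.1682]
-0.2 0.5849284292637789 [ 0.5849 -0.1527  0.1437]
-0.1 0.6062955908021378 [ 0.6063 -0.0985  0.1762]
-0.0 0.6191679153611253 [0.6192 0.0948 0.3147]
0.1 0.6191548073606704 [0.6192 0.104  0.3134]
```

```bash
cat >> h.py <<'E'
d=np.array([0.0228,0.99974]); e=np.array([0.99974,-0.0228]); O=np.array([0.4968,-0.042])
def W(x,y,z): 
    p=O+e*x+d*y; return np.array([p[0],p[1],z])
def q(sgn):  # tool down, tool y along sgn*e
    from scipy.spatial.transform import Rotation as R
    ty=np.array([*(sgn*e),0]); tz=np.array([0,0,-1.]); tx=np.cross(ty,tz)
    v=R.from_matrix(np.stack([tx,ty,tz],1)).as_quat(); return [v[3],v[0],v[1],v[2]]
E
python3 - <<'E'
from h import *
np.set_printoptions(precision=3,suppress=True)
for s in (1,-1):
    for y in (-.2,-.06):
        for z in (.28,.05): print(s,y,z,ik(W(-.036,y,z),q(s)))
print(env.get_joints(), W(-.036,-.2,.3))
E
```

```text
1 -0.2 0.28 [-0.59  -0.194  1.91  -0.     1.426 -0.567]
1 -0.2 0.05 [-0.59   0.048  2.097 -0.     0.997 -0.567]
1 -0.06 0.28 [-0.331 -0.305  2.    -0.     1.446 -0.308]
1 -0.06 0.05 [-0.331 -0.054  2.199 -0.     0.997 -0.308]
-1 -0.2 0.28 [-0.59  -0.194  1.91  -0.     1.426  2.574]
-1 -0.2 0.05 [-0.59   0.048  2.097 -0.     0.997  2.574]
-1 -0.06 0.28 [-0.331 -0.305  2.    -0.     1.446  2.833]
-1 -0.06 0.05 [-0.331 -0.054  2.199 -0.     0.997  2.833]
[-1.338  0.124  1.652 -0.     1.368 -0.083] [ 0.456 -0.241  0.3  ]
```

```bash
python3 - <<'E'
from h import *
env.movep(W(-.036,-.2,.28),q(1)); env.gripper_to(.060)
print(env.get_t(),env.get_tcp_pos(),env.get_grip_width(),env.get_wrist_force())
snap('scene','scene1');c=snap('wrist','wrist1'); print(c['T_tool_cam'])
im=cv2.imread('pics/scene1.png'); cv2.imwrite('pics/s1z.png',cv2.resize(im[120:320,180:400],None,fx=3,fy=3,interpolation=cv2.INTER_CUBIC))
E
```

```text
2.1417 [ 0.45612895 -0.24146145  0.27988417] 0.06000119318751037 [ 0.24603057 -0.53972326  0.50560864]
[[ 6.13682697e-05 -9.63414725e-01 -2.68015045e-01  6.75752070e-02]
 [ 9.99999796e-01  2.29514712e-04 -5.96047120e-04  4.98088508e-04]
 [ 6.35753968e-04 -2.68014953e-01  9.63414542e-01 -1.22830347e-01]
 [ 0.00000000e+00  0.00000000e+00  0.00000000e+00  1.00000000e+00]]
```

View pics/s1z.png

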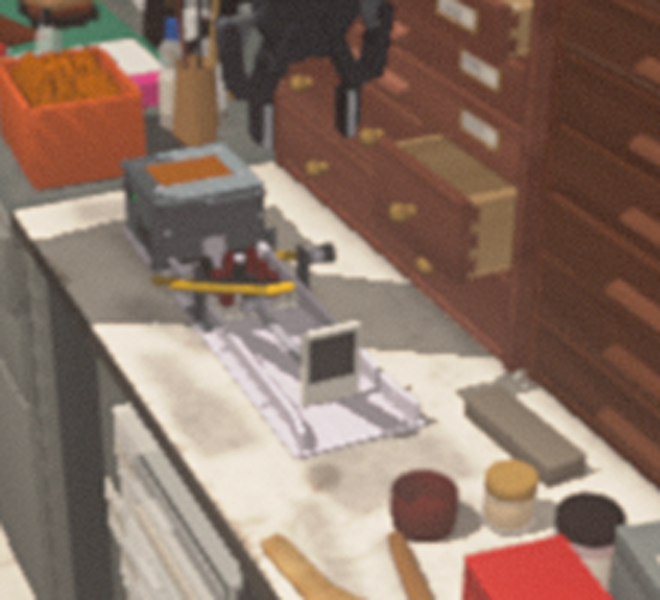

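View pics/wrist1.png

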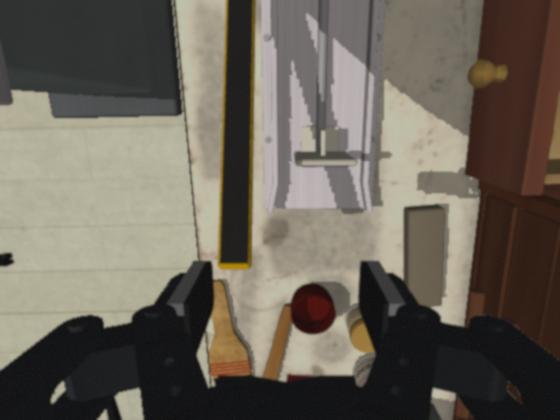

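The scene view sees the bar end-on, since it slopes up toward the camera. The fingertips are at about (267,165) and (296,162) in scene pixels. I'll measure their height.

```bash
python3 - <<'E'
from h import *
np.set_printoptions(precision=4,suppress=True)
c=dict(np.load('pics/scene1.npz')); P=pts(c)
for x0,x1 in ((.39,.456),(.456,.53)):
    m=(P[...,0]>x0)&(P[...,0]<x1)&(P[...,1]>-.28)&(P[...,1]<-.2)&(P[...,2]>.22)&(P[...,2]<.30)
    Q=P[m]; print(m.sum(),np.percentile(Q,[1,50,99],0)); k=Q[Q[:,2]<np.percentile(Q[:,2],1)+.012]; print(np.sort(Q[:,2])[:8],k.min(0),k.max(0),np.median(k,0))
c=dict(np.load('pics/wrist1.npz')); D=c['depth'];
uv=np.argwhere(np.ones_like(D)); T=c['T_tool_cam']
u,v=np.meshgrid(np.arange(560),np.arange(420)); Pt=np.stack([(u-c['cx'])/c['fx']*D,(v-c['cy'])/c['fy']*D,D],-1)@T[:3,:3].T+T[:3,3]
for sl in ((150,215),(360,420)):
    m=np.zeros_like(D,bool); m[255:330,sl[0]:sl[1]]=1; m&=(D>.02)&(Pt[...,2]<.05); Q=Pt[m]; print(m.sum(), np.percentile(Q,[1,50,99],0)); t=Q[Q[:,2]>Q[:,2].max()-.006]; print(t.min(0),t.max(0))
E
```

```text
101 [[ 0.4105 -0.2551  0.2698]
 [ 0.418  -0.2492  0.2862]
 [ 0.4253 -0.234   0.2993]]
[0.2678 0.2698 0.27   0.2702 0.2704 0.2714 0.2724 0.2734] [ 0.4112 -0.2534  0.2678] [ 0.4242 -0.234   0.2817] [ 0.4187 -0.2494  0.277 ]
108 [[ 0.4838 -0.2566  0.2684]
 [ 0.4862 -0.2497  0.2842]
 [ 0.4987 -0.2316  0.2991]]
[0.2681 0.2684 0.2689 0.2696 0.2697 0.2709 0.2709 0.2714] [ 0.4838 -0.2565  0.2681] [ 0.4978 -0.2315  0.2804] [ 0.4857 -0.2505  0.2746]
3414 [[-0.0097 -0.0428 -0.0379]
 [ 0.0095 -0.0313 -0.0127]
 [ 0.0135 -0.0291  0.0129]]
[-0.0108 -0.0363  0.0094] [ 0.0112 -0.0294  0.0154]
3295 [[-0.0094  0.0297 -0.0378]
 [ 0.0097  0.0321 -0.0128]
 [ 0.0134  0.0436  0.0111]]
[-0.0111  0.03    0.008 ] [0.0114 0.0407 0.014 ]
```

```bash
python3 - <<'E'
from h import *
env.move_l(W(-.036,-.2,.185),v=.15); print(env.get_wrist_force())
r=env.move_l(W(-.036,-.2,.15),v=.02,stop_force=1.2); print(r,env.get_tcp_pos(),env.get_wrist_force(),env.get_t())
for z in (.12,.09,.066):
    env.move_l(W(-.036,-.2,z),v=.06); print(env.get_tcp_pos(),env.get_wrist_force(),env.get_torque())
env.pause(.2)
print(env.get_wrist_force(),env.get_torque())
snap('scene','scene2');snap('wrist','wrist2');snap('top','top2'); print(env.get_t())
im=cv2.imread('pics/scene2.png'); cv2.imwrite('pics/s2z.png',cv2.resize(im[120:320,180:400],None,fx=3,fy=3,interpolation=cv2.INTER_CUBIC))
E
```

```text
[-0.12217966  0.08900236  0.06686883]
True [ 0.45587702 -0.24094358  0.16518884] [0.89294185 0.46993968 1.33245407] 4.0333
[ 0.4560096  -0.24074695  0.11978206] [-0.57570999  0.52932372  1.7899522 ] [ 0.15572335  0.16814417 -0.0062648 ]
[ 0.45573118 -0.24060874  0.08939963] [-1.47356938  0.56408459  2.37297505] [ 0.13810604  0.21464816 -0.0832339 ]
[ 0.45581519 -0.24078775  0.06548477] [-1.80132168  0.62389338  1.9100077 ] [ 0.05879088  0.25915428 -0.02327067]
[-1.89874339  0.9248892   1.88318926] [0.13654909 0.21280611 0.01226275]
6.4917
```

View pics/s2z.png

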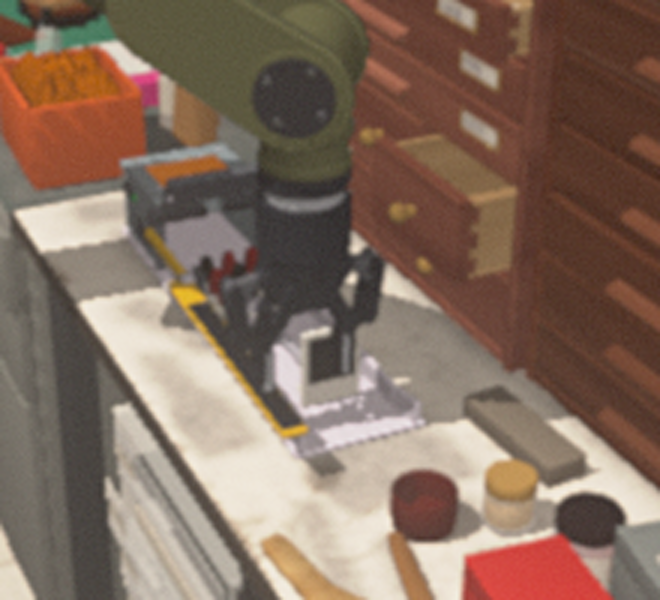

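View pics/wrist2.png

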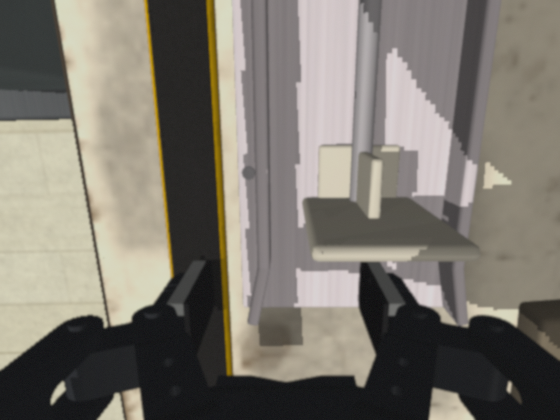

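The bar is down and the shutter is raised. In the wrist view finger A is on the bar at about (195,280) and finger B is behind the plate at about (385,290). I'll check the bar's height and slope.

```bash
python3 - <<'E'
from h import *
np.set_printoptions(precision=4,suppress=True)
def rep(P,tag):
    st=(P[...,:2]-O); X=st@e; Y=st@d; Z=P[...,2]
    m=(abs(X+.073)<.009)&(Y>-.27)&(Y<-.05)&(Z>.03)&(Z<.09)
    if m.sum()>20: 
        p=np.polyfit(Y[m],Z[m],1); k=abs(Z[m]-np.polyval(p,Y[m]))<.008; p=np.polyfit(Y[m][k],Z[m][k],1); print(tag,'bar',k.sum(),p,np.polyval(p,[-.25,-.2,-.06,0]),Y[m].min(),Y[m].max())
    m=(abs(X)<.03)&(Y>-.23)&(Y<-.04)&(Z>.072)&(Z<.083); 
    if m.sum(): print('plate',m.sum(),np.percentile(Y[m],[2,50,98]),np.percentile(X[m],[2,98]))
rep(pts(dict(np.load('pics/scene2.npz'))),'scene'); rep(pts(dict(np.load('pics/top2.npz'))),'top')
from scipy.spatial.transform import Rotation as R
c=dict(np.load('pics/wrist2.npz')); w,x,y,z=env.get_ee_rot(); T=np.eye(4); T[:3,:3]=R.from_quat([x,y,z,w]).as_matrix(); T[:3,3]=env.get_tcp_pos(); c['cam_to_world']=T@c['T_tool_cam']
rep(pts(c),'wrist'); print(env.get_tcp_pos(),env.get_t())
E
```

```text
scene bar 276 [0.0026 0.0554] [0.0548 0.0549 0.0553 0.0554] -0.26934106049095224 -0.05025873745798908
plate 77 [-0.2123 -0.1831 -0.1765] [-0.0289  0.0228]
top bar 190 [0.0081 0.0543] [0.0522 0.0526 0.0538 0.0543] -0.22389995760050885 -0.05088520937294385
wrist bar 13791 [-0.0215  0.0498] [0.0552 0.0541 0.0511 0.0498] -0.2521834566316087 -0.09627266795877125
plate 4550 [-0.2067 -0.1765 -0.174 ] [-0.026   0.0253]
[ 0.4562 -0.241   0.0661] 6.4917
```

The bar is level and about 54 mm high in all three views. Now I'll push to about 18 mm short of home.

```bash
python3 - <<'E'
from h import *
for y in (-.16,-.12,-.08):
    r=env.move_l(W(-.036,y,.0652),v=.05,stop_force=15); p=env.get_tcp_pos(); print(r,(p[:2]-O)@e,(p[:2]-O)@d,p[2],env.get_wrist_force(),env.get_t())
    if r: break
snap('scene','scene3');c=snap('wrist','wrist3')
im=cv2.imread('pics/scene3.png'); cv2.imwrite('pics/s3z.png',cv2.resize(im[120:320,180:400],None,fx=3,fy=3,interpolation=cv2.INTER_CUBIC))
E
```

```text
False -0.03508023233217781 -0.15989139204828093 0.06601184807869333 [ 2.37921627 -3.50001906  4.06608593] 7.4417
False -0.03564246921920642 -0.12028855399962339 0.06566056951970739 [ 0.66325499 -4.49285004  4.82005066] 8.3917
False -0.035918315969540725 -0.08030250799762928 0.06561257013446432 [ 0.41694158 -5.42295866  5.71866653] 9.3417
```

View pics/s3z.png

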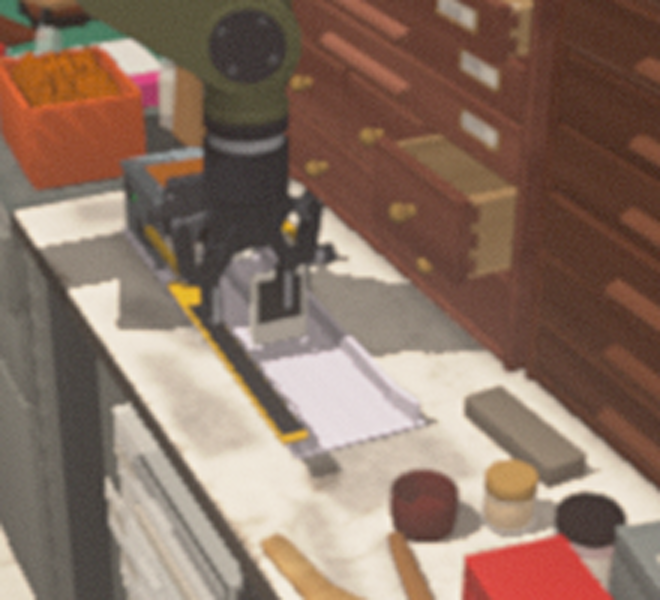

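View pics/wrist3.png

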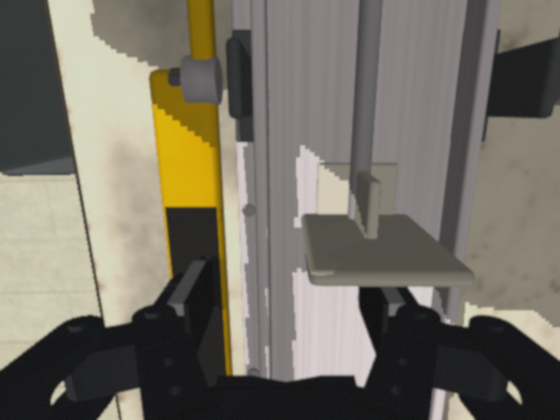

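The rack is moving in contact with the finger (plate rear edge at about row 275 in the wrist view), and the bar is still level. Next is the slow approach to the buffers.

```bash
python3 - <<'E'
from h import *
from scipy.spatial.transform import Rotation as R
def st():
    p=env.get_tcp_pos(); print((p[:2]-O)@e,(p[:2]-O)@d,p[2],env.get_wrist_force(),env.get_t())
r=env.move_l(W(-.036,-.067,.065),v=.03,stop_force=8); print(r); st()
r=env.move_l(W(-.036,-.055,.065),v=.012,stop_force=4); print(r); st()
w,x,y,z=env.get_ee_rot(); T=np.eye(4); T[:3,:3]=R.from_quat([x,y,z,w]).as_matrix(); T[:3,3]=env.get_tcp_pos()
snap('scene','scene4');c=snap('wrist','wrist4'); c['cam_to_world']=T@c['T_tool_cam']
P=pts(c); S=P[...,:2]-O; X=S@e;Y=S@d;Z=P[...,2]
m=(abs(X)<.03)&(Y>-.1)&(Y<-.03)&(Z>.072)&(Z<.084); print(m.sum(),np.percentile(Y[m],[2,10,50,90,98]))
m=(abs(X+.073)<.008)&(Y>-.05)&(Y<-.012)&(Z>.02)&(Z<.09); print('bar',np.polyfit(Y[m],Z[m],1),np.median(Z[m]))
E
```

```text
False
-0.035880804871259726 -0.06752801046209068 0.06556960154873828 [-0.07378333 -5.90211288  7.33377839] 10.025
True
-0.0357832329766922 -0.0642281817062816 0.06601094607421984 [-0.75077529 -1.42760543  5.70717638] 10.5417
4468 [-0.07138929 -0.0575808  -0.04938801 -0.0473218  -0.04701552]
bar [0.02765348 0.05316282] 0.05232851879659248
```

View pics/wrist4.png

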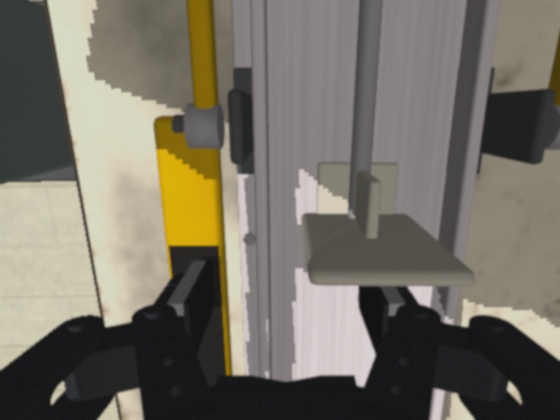

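```bash
python3 - <<'E'
from h import *
def st():
    p=env.get_tcp_pos(); print((p[:2]-O)@e,(p[:2]-O)@d,p[2],env.get_wrist_force(),env.get_t())
env.pause(.3); st()
r=env.move_l(W(-.036,-.056,.065),v=.012,stop_force=8); print(r); st(); env.pause(.3); st()
snap('wrist','wrist5'); snap('scene','scene5')
E
```

```text
-0.03581783485849028 -0.06420931901695728 0.06615670766235594 [-0.91776658 -1.3089869   6.38144327] 10.9417
True
-0.035777552990648866 -0.06415555707425663 0.0665695061487497 [-0.88180073 -0.41676718  5.50657821] 11.2833
-0.035801098087025904 -0.06415696027649659 0.06664212939468799 [-0.64946644 -0.03140456  5.18298977] 11.5833
```

View pics/wrist5.png

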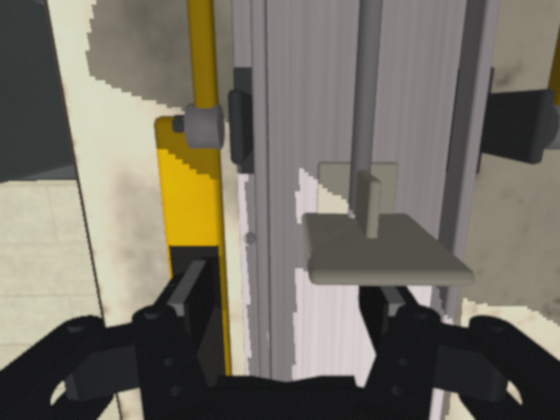

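```bash
python3 - <<'E'
from h import *
from scipy.spatial.transform import Rotation as R
c=dict(np.load('pics/wrist5.npz')); w,x,y,z=env.get_ee_rot(); T=np.eye(4); T[:3,:3]=R.from_quat([x,y,z,w]).as_matrix(); T[:3,3]=env.get_tcp_pos(); c['cam_to_world']=T@c['T_tool_cam']
P=pts(c)
for u,v in [(195,246),(203,104),(203,126),(203,148),(240,92),(240,160),(385,275),(385,282),(330,282),(450,280)]: print(u,v,(P[v,u,:2]-O)@e,(P[v,u,:2]-O)@d,P[v,u,2])
E
```

```text
195 246 -0.07148334659121482 -0.04859539347531918 0.053447606831343725
203 104 -0.06471894106417485 0.005514958778245151 0.05472145378284085
203 126 -0.0645800861660574 -0.0019352499857371566 0.05741061238617226
203 148 -0.06577087584443074 -0.009935762106104995 0.05422793301180401
240 92 -0.05121040504819391 0.009463317933256917 0.057156712976119156
240 160 -0.05186056652407075 -0.013770236487578075 0.058143971466922295
385 275 -0.0026997373298416625 -0.04861371722413068 0.07924844576093958
385 282 -0.0025357018365039477 -0.05109979690370706 0.07934163325362847
330 282 -0.020691279958910045 -0.05123462494467792 0.07916082779091572
450 280 0.018867767920614176 -0.05035082997572988 0.07928482729787592
```

The plate face measures 50–51 mm short of the hinge barrel, so the rack is home. I'll back off 8 mm with the bar still held down, then lift slowly.

```bash
python3 - <<'E'
from h import *
env.move_l(W(-.036,-.073,.0655),v=.03)
env.move_l(W(-.036,-.078,.125),v=.05); print(env.get_wrist_force(),env.get_t())
env.move_l(W(-.036,-.085,.25),v=.12); env.pause(.3); print(env.get_wrist_force(),env.get_t())
snap('scene','scene6');snap('wrist','wrist6'); snap('top','top6')
im=cv2.imread('pics/scene6.png'); cv2.imwrite('pics/s6z.png',cv2.resize(im[120:320,180:400],None,fx=3,fy=3,interpolation=cv2.INTER_CUBIC))
E
```

```text
[ 0.15603219 -0.02695134 -0.5738051 ] 13.45
[0.16383747 0.79825599 0.28683052] 14.9417
```

View pics/s6z.png

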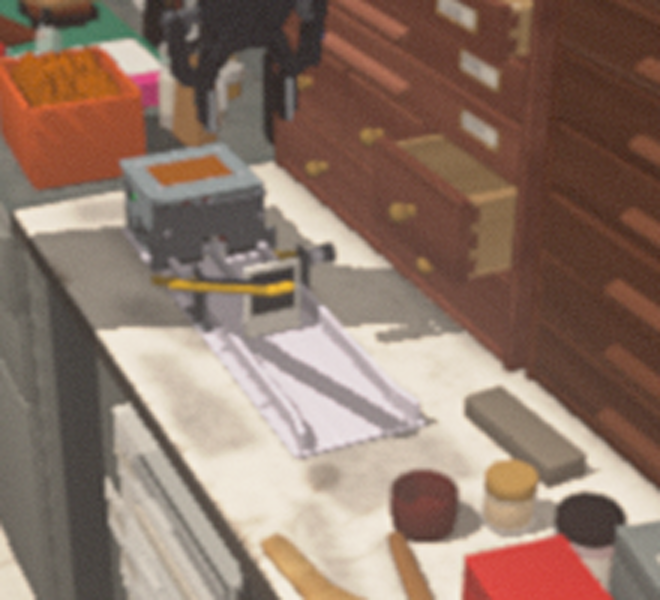

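View pics/wrist6.png

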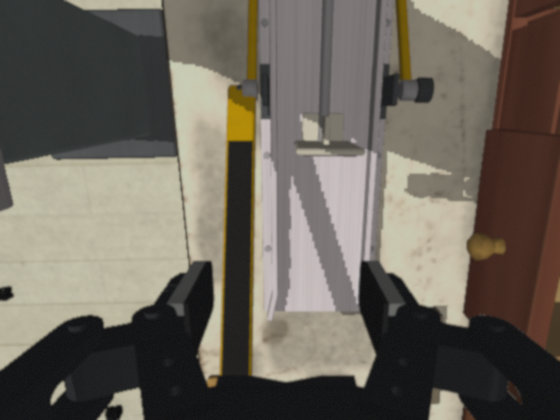

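The shutter looks shut, with the bar in its starting end-on pose. One numeric check of the plate, bar and bystanders before handing in.

```bash
python3 - <<'E'
from h import *
from scipy.spatial.transform import Rotation as R
c=dict(np.load('pics/wrist6.npz')); w,x,y,z=env.get_ee_rot(); T=np.eye(4); T[:3,:3]=R.from_quat([x,y,z,w]).as_matrix(); T[:3,3]=env.get_tcp_pos(); c['cam_to_world']=T@c['T_tool_cam']
P=pts(c); S=P[...,:2]-O; X=S@e;Y=S@d;Z=P[...,2]
m=(abs(X)<.03)&(Y>-.1)&(Y<-.02)&(Z>.074)&(Z<.086); print('plate',m.sum(),np.percentile(Y[m],[2,50,98]))
m=(abs(X+.073)<.008)&(Y>-.15)&(Y<-.02)&(Z>.045); print('bar slope',np.arctan(np.polyfit(Y[m],Z[m],1)[0]))
a=cv2.imread('pics/scene1.png')[250:400,270:430].astype(int); b=cv2.imread('pics/scene6.png')[250:400,270:430].astype(int); print('diff',(abs(a-b).max(2)>40).sum())
env.hand_in(); print(env.get_t())
E
```

```text
plate 543 [-0.05269298 -0.04985887 -0.04707798]
bar slope 0.2907488644726881
diff 81
the job is handed in; nothing more can be done
the job is handed in; nothing more can be done
```

```bash
python3 - <<'E'
from h import *
c=dict(np.load('pics/top6.npz')); P=pts(c); S=P[...,:2]-O; X=S@e;Y=S@d;Z=P[...,2]
m=(abs(X+.073)<.009)&(Y>-.24)&(Y<-.03)&(Z>.045)&(Z<.18); p=np.polyfit(Y[m],Z[m],1); print(m.sum(),np.arctan(p[0]),Y[m].min(),Z[m].max())
a=cv2.imread('pics/scene1.png')[250:400,270:430].astype(int); b=cv2.imread('pics/scene6.png')[250:400,270:430].astype(int); k=np.argwhere(abs(a-b).max(2)>40); print(k.min(0),k.max(0),np.median(k,0))
E
```

```text
the job is handed in; nothing more can be done
```

```bash
sed -i 's/^from bench.*//' h.py; python3 - <<'E'
from h import *
c=dict(np.load('pics/top6.npz')); P=pts(c); S=P[...,:2]-O; X=S@e;Y=S@d;Z=P[...,2]
m=(abs(X+.073)<.009)&(Y>-.24)&(Y<-.03)&(Z>.045)&(Z<.18); p=np.polyfit(Y[m],Z[m],1); print(m.sum(),np.arctan(p[0]),Y[m].min(),Z[m].max())
a=cv2.imread('pics/scene1.png')[250:400,270:430].astype(int); b=cv2.imread('pics/scene6.png')[250:400,270:430].astype(int); k=np.argwhere(abs(a-b).max(2)>40); print(k.min(0),k.max(0),np.median(k,0))
E
```

```text
369 -0.44915482966401266 -0.23857152191727232 0.17146849240880147
[ 0 11] [ 5 86] [ 1. 28.]
```

The rack is in the curing box, fully home, and the shutter has shut behind it. I handed the job in after about 15 s of robot time. The hand-in reports no verdict, so what follows is from my own last checks.

**What I did:** With the gripper opened to 60 mm, one finger pressed the bar level, with its top about 54 mm high in all three cameras. The other finger pushed the rack by its plate until it stopped. A second, firmer push did not move it further. I backed off 8 mm with the bar still held down, then let the bar up and lifted clear.

**Last checks:**
- **Rack:** the push plate's rear face is about 51–53 mm short of the pivot line, and the home position is 51 mm.
- **Shutter:** the bar slopes 0.449 rad, which is the shut position (joint about 0).
- **Bystanders:** the before and after pictures show no change at the jars, cup and brush. The only differences are on the chute side.
- **Robot:** it is clear of everything, with about 0 to 1 N on the wrist, which is noise.

**One check disagreed:** just before hand-in, a bar-slope figure came out as +0.29 rad. Most likely the gripper's own fingers got into that measurement. I had already handed in when I saw it, but redoing it from the last top picture, limited to heights the bar can reach, gave the 0.449 rad above.

I did not measure contact between the shutter and the rack directly. The bar was level in the cameras before the push and when the rack reached the buffers.

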